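Open the shielded sample well with its lifting lever

ROBOT

A 6-joint arm with a two-finger parallel gripper is mounted at the origin on the work surface. World frame = base frame: x ahead of the robot, y to its left, z up, the work surface at z = 0. Lengths are in m, angles in rad, forces in N, time in s.
With the tool pointing down it reaches from about 0.3 to 0.775 m from the base axis. Payload 14.6 kg.
Tool frame: the origin (TCP) lies midway between the tips of the shut fingers; the grasp point (between the pads) lies 19 mm behind it (ctrl.grip_depth is the z of the grasp point in the tool frame, in m); z points along the fingers, y is the line along which they close (so a half turn about z gives the same grasp; the last joint's range is limited). The gripper opens to 94 mm and grips with 3 to 60 N. Pads are 16 mm wide; open, the fingers measure 119 mm over their backs; the gripper's body (75 mm by 177 mm) begins 78 mm behind the grasp point.
Start: joints at [-1.218, 0.3, 1.521, -0, 1.321, -0.067], TCP at [0.224, -0.502, 0.205] pointing down, gripper open.
Joint ranges: [-3.03, 3.03], [-0.79, 2.21], [0.23, 2.52], [-1.04, 4.18], [0, 3.07], [-2.55, 2.55]. Speed limits (rad/s): [2.22, 2.22, 2.57, 3.14, 3.14, 3.14].

INTERFACE

Orientations are given as [roll, pitch, yaw] about the fixed x, y, z axes, in that order (R = Rz(yaw) Ry(pitch) Rx(roll)).
In Python, from station import ctrl gives the robot as it stands. The module is installed in compiled form; this text tells all that it offers.
- The arm moves only by the tool carry_out, never from a script. Its argument "commands" is a list of rows, each a list of 3 entries, a list of its own where there are three numbers: the closure, from 0 (fully open) to 1 (shut), then the shift along the tool's x, y, z in mm, then the turn, a rotation vector about the tool's x, y, z in rad. In form: [[gripper, [tx, ty, tz], [wx, wy, wz]], ...]. A call has 1 to 10 rows; each row shifts and turns the commanded pose from where the row before left it, along the tool's axes as they then stand; what a row does not reach is not made up. A row lasts 1/8 s, in which the tool goes at most 62.5 mm and 10.7 degrees, less where a joint would pass 70% of its speed; a pose out of reach is approached as far as the arm can. A call with a gripper value outside its range is refused whole. The fingers move at their own pace and stop on an object; "squeeze" is the grip in N (left out, the last holds). Time passes only in rows, so rows that do not move let the fingers close. It gives the time, the measured TCP pose, the force, the opening and the grip force at its end, in the units of the state.
- ctrl.get_obs(): the state, without advancing time (a new reading comes with each control period).
- ctrl.camera(name): name is "scene" or "top"; returns a dict with "img" (384x512x3 uint8, blue, green, red), "camera_matrix" (3x3 intrinsics, pixels), "k1" (the pictures are not rectified: a ray, as slopes to the right and down, at radius r is drawn at 1 + k1 r^2 times it, then the intrinsics apply), "rvec" (rotation vector, rad) and "tvec" (3), from world to camera coordinates, as OpenCV has them. Camera axes: x right, y down, z forward; pixel columns grow to the right and rows downward; lengths in m; the calibration is good to about 2 mm. A picture is of the moment at which its call begins. There is no depth.
- ctrl.hand_in(): hands the job in; it is judged then, once.
Trained networks look in the newest picture that a camera, given by its name, has taken for a name from the list of things; names that differ only in an ending like _2 or _b are one class to them, and where a whole thing is asked for, a point or a joint stands for the part that bears it (a point fixed in the world has none). Each returns a list of dicts, best first, with "score" (0 to 1); they miss things now and then, are a little off and sometimes report something else, mostly with a low value. They report only what shows in the picture. A call takes as long as a camera call.
- ctrl.outline_of(thing, camera): "region" (384x512 bool, what is visible of it).
- ctrl.place_of(thing, camera): "at" ([x, y, z] in m, in world coordinates, good to about 4 mm: a listed point, or the origin of a listed thing).
The state is a dict: "time_s": time; "qpos": joint angles; "joint_vel": joint speeds; "tau": joint torques, N m; "ee_pos": TCP position; "eef_rot": TCP orientation; "force": force on the tool from outside, world axes, zero at the start; "moment": the same for the moment, N m; "grip_width": finger opening in m; "grip_force": force on a finger pad.
Only numpy, scipy, OpenCV 4.12 (cv2) and the standard library are available. Lean on these libraries where they do the work, as an engineer would, in place of code of your own. Each camera call takes 0.05 s, during which the arm holds its last target. There are 200 camera calls.

TASK

Open the heavy cover of the shielded sample well for a colleague: push the red safety catch fully aside by its knob so that it no longer blocks the steel lever, then press the lever's yellow paddle down with the fingertips as far as it goes, which raises the cover at the other end. Finish while still holding the paddle down. Do not touch the cover or lift the lever, and leave everything else on the bench where it stands.

Things in the scene. Friction and masses are not known exactly. Their poses are not given: they have to be found in the camera images.
- stand: the fixture, fixed to the bench: aluminium base plate 480 x 150 x 12 mm (x from -260 to +220, y from -65 to +85 mm). Origin on the bench right under the lever's pivot; +x points along the plate to the white well and its cover, -x to the lever's paddle, z up. Well: 105 x 130 mm, x = +105 to +210 mm, top 79 mm above the bench. Position and yaw vary
- lever_pivot (a point): the lever's pivot: a level axle along the stand's y, 85 mm above the bench, between two fork plates that reach 100 mm above the bench
- lever (a joint): angle of the steel lever (bar 20 mm wide, 16 mm high): 0 at rest, long arm sloping up to the paddle by 0.17 rad from level; grows as the paddle is pressed, 0.40 rad at its stop. Pressing takes about 5 to 13 N (the cover's weight varies); it rises again when let go. With the catch in, it is blocked at about 0.07 rad. Negative = paddle lifted
- paddle_top (a point): centre of the upper face of the yellow paddle (60 x 54 x 8 mm, on the lever's long end), the place to press: 230 mm from the pivot along the lever (-x) and 16 mm above the lever's centre line; about 140 mm above the bench at rest and 48 mm when fully pressed
- catch (a joint): angle of the red swing catch about its upright axis: 0 to 0.15 at the start, its blocking arm under the lever; grows as the knob is pushed towards the well, to 1.40 rad at its stop; free of the lever from 1.0 rad. Slight friction (about 1 N at the knob); it stays where it is left
- catch_axis (a point): point on the catch's upright axis, at x = -85, y = +60 mm of the stand, 70 mm above the bench. From it the blocking arm (16 mm wide, 70 to 86 mm above the bench) reaches 75 mm under the lever, and the opposite arm (12 mm wide, 72 to 82 mm above the bench) carries the knob
- catch_knob (a point): centre of the top of the catch's upright red knob: 20 mm across, from 70 to 115 mm above the bench, 70 mm from the catch axis. At catch = 0 it is at x = -85, y = +130 mm of the stand; it swings towards the stand's +x (clockwise seen from above) to x = -16, y = +72 mm at 1.40 rad
- flap (a joint): angle of the heavy cover about its hinge at the well's far end: 0 closed, about 0.3 rad when the lever is fully pressed; falls shut when the lever is let go
- cover_top (a point): middle of the top of the heavy grey lead-lined cover plate with a yellow patch, 106 x 134 x 30 mm, top 109 mm above the bench when closed, hinged 205 mm from the pivot at the well's far end; it carries a dark lip 50 mm wide that overhangs the lever's short end. Not to be touched
- flap_lip (a point): middle of the upper outer edge of the cover's lip, 136 mm from the hinge, 87 mm above the bench when closed
- lens_jar: bystander: amber glass jar with black lid, 48 mm across, 55 mm high; origin at the centre of its underside
- driver: bystander: small screwdriver lying down, blue handle, 150 mm long; origin at the centre of its underside (half-way along it)
- cassette: bystander: open blue plastic sample cassette with slots, 90 x 70 x 40 mm; origin at the centre of its underside
- dish: bystander: white ceramic dish, 76 mm across, 22 mm high; origin at the centre of its underside
- solvent: bystander: white bottle with red cap, 60 mm across, 150 mm high; origin at the centre of its underside
- weight: bystander: brass calibration weight, 36 mm across, 52 mm high; origin at the centre of its underside
- gauge_case: bystander: closed black case, 100 x 70 x 30 mm; origin at the centre of its underside

How it is judged:
By the outcome, as a careful person would: the job done as asked, in the order asked, and still so for the second after the job is handed in, while the arm keeps its last pose, push and grip.
It also fails if it takes over 48 s, if anything falls off the work surface, if the arm or the gripper's body presses on something with over 40 N, if the wrist force passes 120 N, or if a joint passes its speed limit or range.

## Working session

There is one attempt and no reset: what is moved stays moved. The work goes in short steps, Python scripts to look and compute and a tool call to move; the robot and the scene stay as the last step left them, time stands still between calls to the robot, and variables do not carry over. Pictures are saved under pics/ and viewed, at most 10 in all, crops included, and the job is handed in when it is done.

Besides the shell and the picture viewer there is one more tool, called after ">>>" as name(argument=value, ...) on one line, values as JSON. carry_out: Moves the arm, as the interface text tells. Its arguments: {"type":"object","properties":{"commands":{"type":"array","items":{"type":"array"}},"squeeze":{"type":"number"}},"required":["commands"]}

```bash
mkdir -p pics
python3 - <<'E'
from station import ctrl
import cv2,numpy as np
ims=[]
for c in ("scene","top"):
    d=ctrl.camera(c); cv2.imwrite(f"pics/{c}0.png",d["img"])
    R=cv2.Rodrigues(np.array(d["rvec"],float))[0]; print(c,"campos",-R.T@np.array(d["tvec"]).ravel())
    for t in ["lever_pivot","paddle_top","catch_axis","catch_knob","cover_top","flap_lip","stand","lens_jar","driver","cassette","dish","solvent","weight","gauge_case"]:
        r=ctrl.place_of(t,c)
        print(t,[(np.round(x["at"],3).tolist(),round(x["score"],2)) for x in r[:2]])
o=ctrl.get_obs();print(o["time_s"],o["ee_pos"],o["eef_rot"],o["force"])
E
```

```text
scene campos [ 1.31403444 -0.47222866  0.99811666]
lever_pivot [([0.592, 0.092, 0.084], 0.7), ([0.45, 0.034, 0.117], 0.54)]
paddle_top [([0.557, -0.124, 0.138], 0.89), ([0.606, 0.162, 0.089], 0.62)]
catch_axis [([0.518, 0.025, 0.071], 0.84), ([0.539, -0.214, -0.0], 0.54)]
catch_knob [([0.451, 0.035, 0.116], 0.7)]
cover_top [([0.617, 0.242, 0.108], 0.63)]
flap_lip [([0.606, 0.163, 0.091], 0.87)]
stand [([0.594, 0.092, -0.003], 0.65), ([0.339, 0.367, -0.003], 0.17)]
lens_jar [([0.678, -0.167, 0.001], 0.76)]
driver [([0.338, 0.368, -0.002], 0.73)]
cassette [([0.436, 0.208, 0.002], 0.86)]
dish [([0.539, -0.214, -0.002], 0.77), ([0.38, 0.496, -0.002], 0.61)]
solvent [([0.367, -0.424, 0.001], 0.64)]
weight [([0.594, -0.44, -0.0], 0.71), ([0.451, 0.036, 0.116], 0.37)]
gauge_case [([0.382, 0.497, -0.004], 0.95)]
top campos [0.38776792 0.02356967 1.26922998]
lever_pivot [([0.592, 0.094, 0.085], 0.78), ([0.339, 0.366, 0.003], 0.34)]
paddle_top [([0.554, -0.125, 0.139], 0.81)]
catch_axis [([0.52, 0.018, 0.068], 0.86)]
catch_knob [([0.45, 0.038, 0.113], 0.8), ([0.365, -0.42, 0.004], 0.37)]
cover_top [([0.62, 0.246, 0.113], 0.83), ([0.541, -0.211, 0.0], 0.73)]
flap_lip [([0.601, 0.165, 0.089], 0.73), ([0.45, 0.033, 0.116], 0.32)]
stand []
lens_jar [([0.681, -0.169, 0.005], 0.65)]
driver [([0.341, 0.365, 0.0], 0.52), ([0.519, 0.02, 0.067], 0.18)]
cassette [([0.434, 0.205, -0.001], 0.78)]
dish [([0.538, -0.211, 0.001], 0.97)]
solvent [([0.368, -0.421, 0.001], 0.65)]
weight [([0.591, -0.441, -0.002], 0.67)]
gauge_case [([0.381, 0.499, -0.002], 0.59)]
1.5 [ 0.22415038 -0.50225785  0.2054467 ] [3.14155751e+00 2.54533230e-05 4.19802182e-01] [-0.93085344  0.06141283  0.45211239]
```

View picture.

View pics/scene0.png

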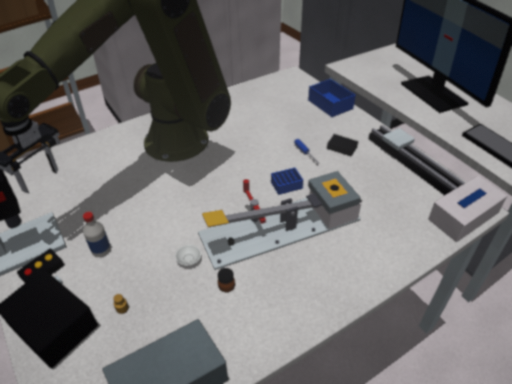

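View pics/top0.png

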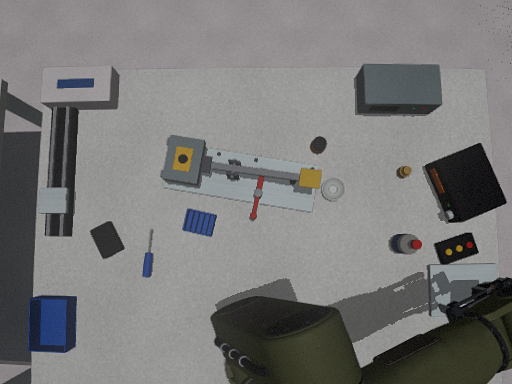

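```bash
cat > h.py <<'E'
from station import ctrl
import numpy as np, json
from scipy.spatial.transform import Rotation as Ro
PIV=np.array([0.592,0.093]); YAW=1.404
def w(x,y): # stand mm -> world m
    c,s=np.cos(YAW),np.sin(YAW); return PIV+np.array([c*x-s*y,s*x+c*y])/1000
def push(phi,back=18,z=88): # tool target behind the knob: x,y,z mm, yaw
    s,c=np.sin(phi),np.cos(phi)
    p=w(-85+70*s-back*c,60+70*c+back*s); return [p[0]*1000,p[1]*1000,z,YAW-phi]
def rows(targets,g=1,start=None):
    o=ctrl.get_obs(); e=Ro.from_euler("xyz",o["eef_rot"]).as_matrix()
    cur=np.r_[np.array(o["ee_pos"])*1000,np.arctan2(e[1,0],e[0,0])] if start is None else np.array(start,float)
    out=[]
    for t,n in targets:
        d=(np.array(t)-cur)/n
        for _ in range(n):
            R=(Ro.from_euler("z",cur[3])*Ro.from_euler("x",np.pi)).as_matrix()
            out.append([g,(np.round(R.T@d[:3],1)+0.).tolist(),[0,0,round(-d[3],3)]]); cur=cur+d
    print(cur.round(2).tolist(),len(out)); print(json.dumps(out)); return cur
E
python3 - <<'E'
from h import *
a=push(0.0,45,205); c=rows([(a,14)]); rows([(push(0,45,88),3)],start=c)
E
```

```text
[442.22, -13.61, 205.0, 1.4] 14
[[1, [28.4, -25.5, 0.0], [0, 0, -0.07]], [1, [30.2, -23.5, 0.0], [0, 0, -0.07]], [1, [31.7, -21.3, 0.0], [0, 0, -0.07]], [1, [33.2, -19.0, 0.0], [0, 0, -0.07]], [1, [34.4, -16.6, 0.0], [0, 0, -0.07]], [1, [35.5, -14.2, 0.0], [0, 0, -0.07]], [1, [36.4, -11.6, 0.0], [0, 0, -0.07]], [1, [37.1, -9.1, 0.0], [0, 0, -0.07]], [1, [37.7, -6.4, 0.0], [0, 0, -0.07]], [1, [38.0, -3.8, 0.0], [0, 0, -0.07]], [1, [38.2, -1.1, 0.0], [0, 0, -0.07]], [1, [38.2, 1.6, 0.0], [0, 0, -0.07]], [1, [38.0, 4.3, 0.0], [0, 0, -0.07]], [1, [37.6, 6.9, 0.0], [0, 0, -0.07]]]
[442.22, -13.61, 88.0, 1.4] 3
[[1, [0.0, 0.0, 39.0], [0, 0, 0.0]], [1, [0.0, 0.0, 39.0], [0, 0, 0.0]], [1, [0.0, 0.0, 39.0], [0, 0, 0.0]]]
```

>>> carry_out(commands=[[1,[28.4,-25.5,0],[0,0,-0.07]],[1,[30.2,-23.5,0],[0,0,-0.07]],[1,[31.7,-21.3,0],[0,0,-0.07]],[1,[33.2,-19,0],[0,0,-0.07]],[1,[34.4,-16.6,0],[0,0,-0.07]],[1,[35.5,-14.2,0],[0,0,-0.07]],[1,[36.4,-11.6,0],[0,0,-0.07]],[1,[37.1,-9.1,0],[0,0,-0.07]],[1,[37.7,-6.4,0],[0,0,-0.07]],[1,[38,-3.8,0],[0,0,-0.07]]], squeeze=20)

```text
time_s: 2.75
ee_pos: [0.3807, -0.1523, 0.2056]
eef_rot: [3.141, 0.0, 1.122]
force: [0.7, -0.5, -1.3]
grip_width: 0.0008
grip_force: 0.0
```

>>> carry_out(commands=[[1,[38.2,-1.1,0],[0,0,-0.07]],[1,[38.2,1.6,0],[0,0,-0.07]],[1,[38,4.3,0],[0,0,-0.07]],[1,[37.6,6.9,0],[0,0,-0.07]],[1,[0,0,0],[0,0,0]]])

```text
time_s: 3.38
ee_pos: [0.4435, -0.0124, 0.2054]
eef_rot: [-3.141, -0.0, 1.403]
force: [1.0, 0.3, 0.5]
grip_width: 0.0006
grip_force: 0.0
```

Run:
```python
from h import *
import cv2
c=rows([(push(0,45,88),4)]); rows([(push(0.08,19,88),2)]+[(push(p,16),1) for p in np.arange(.2,1.41,.1)],start=c)
for cam in("top","scene"):
    d=ctrl.camera(cam);cv2.imwrite(f"pics/{cam}1.png",d["img"])
    for t in("catch_knob","catch_axis"): print([(np.round(x["at"],3).tolist(),round(x["score"],2)) for x in ctrl.place_of(t,cam)[:2]])
```

```text
[442.22, -13.61, 88.0, 1.4] 4
[[1, [-0.4, -0.3, 29.3], [0, 0, -0.0]], [1, [-0.4, -0.3, 29.3], [0, 0, -0.0]], [1, [-0.4, -0.3, 29.3], [0, 0, -0.0]], [1, [-0.4, -0.3, 29.3], [0, 0, -0.0]]]
[502.44, 89.08, 88.0, 0.0] 15
[[1, [15.8, -0.6, 0.0], [0, 0, 0.04]], [1, [15.8, -1.3, 0.0], [0, 0, 0.04]], [1, [11.5, -1.4, 0.0], [0, 0, 0.12]], [1, [7.1, -1.2, 0.0], [0, 0, 0.1]], [1, [7.1, -1.2, 0.0], [0, 0, 0.1]], [1, [7.1, -1.2, 0.0], [0, 0, 0.1]], [1, [7.1, -1.2, 0.0], [0, 0, 0.1]], [1, [7.1, -1.2, 0.0], [0, 0, 0.1]], [1, [7.1, -1.2, 0.0], [0, 0, 0.1]], [1, [7.1, -1.2, 0.0], [0, 0, 0.1]], [1, [7.1, -1.2, 0.0], [0, 0, 0.1]], [1, [7.1, -1.2, 0.0], [0, 0, 0.1]], [1, [7.1, -1.2, 0.0], [0, 0, 0.1]], [1, [7.1, -1.2, 0.0], [0, 0, 0.1]], [1, [7.1, -1.2, 0.0], [0, 0, 0.1]]]
[([0.38, 0.497, 0.0], 0.2)]
[([0.52, 0.02, 0.071], 0.65), ([0.619, 0.244, 0.114], 0.34)]
[]
[([0.518, 0.023, 0.068], 0.72)]
```

>>> carry_out(commands=[[1,[-0.4,-0.3,29.3],[0,0,0]],[1,[-0.4,-0.3,29.3],[0,0,0]],[1,[-0.4,-0.3,29.3],[0,0,0]],[1,[-0.4,-0.3,29.3],[0,0,0]],[1,[15.8,-0.6,0],[0,0,0.04]],[1,[15.8,-1.3,0],[0,0,0.04]],[1,[5.8,-0.7,0],[0,0,0.06]],[1,[5.7,-0.7,0],[0,0,0.06]]])

```text
time_s: 4.68
ee_pos: [0.4472, 0.0271, 0.0882]
eef_rot: [-3.141, 0.0, 1.197]
force: [-1.8, -1.5, 0.9]
grip_width: 0.0008
grip_force: 0.7
```

>>> carry_out(commands=[[1,[7.1,-1.2,0],[0,0,0.1]],[1,[7.1,-1.2,0],[0,0,0.1]],[1,[7.1,-1.2,0],[0,0,0.1]]])

```text
time_s: 5.05
ee_pos: [0.4537, 0.0476, 0.0882]
eef_rot: [-3.141, 0.0, 0.895]
force: [-1.7, -0.9, -0.4]
grip_width: 0.0007
grip_force: 0.7
```

Run:
```python
from h import *
import cv2
print(push(.5,16))
rows([(push(p,16),1) for p in np.arange(.6,1.41,.1)],start=push(.5,16))
a=[]
for cam in("top","scene"):
    d=ctrl.camera(cam)
    for t in("catch_knob",): print([(np.round(x["at"],3).tolist(),round(x["score"],2)) for x in ctrl.place_of(t,cam)[:2]])
    a.append(cv2.resize(d["img"][100:260,180:340],(400,400)))
cv2.imwrite("pics/p2.png",np.hstack(a))
```

```text
[np.float64(453.8186151798675), np.float64(49.861199574611945), 88, 0.9039999999999999]
[502.44, 89.08, 88.0, 0.0] 9
[[1, [7.1, -1.2, 0.0], [0, 0, 0.1]], [1, [7.1, -1.2, 0.0], [0, 0, 0.1]], [1, [7.1, -1.2, 0.0], [0, 0, 0.1]], [1, [7.1, -1.2, 0.0], [0, 0, 0.1]], [1, [7.1, -1.2, 0.0], [0, 0, 0.1]], [1, [7.1, -1.2, 0.0], [0, 0, 0.1]], [1, [7.1, -1.2, 0.0], [0, 0, 0.1]], [1, [7.1, -1.2, 0.0], [0, 0, 0.1]], [1, [7.1, -1.2, 0.0], [0, 0, 0.1]]]
[]
[([0.38, 0.5, -0.003], 0.69), ([0.465, 0.062, 0.115], 0.55)]
```

View pics/p2.png

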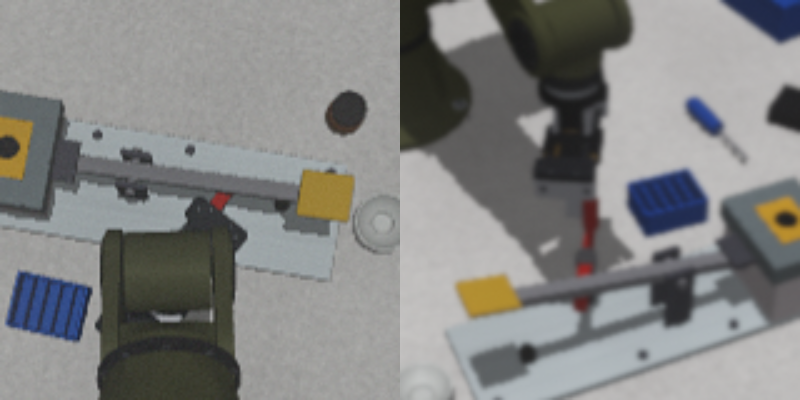

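The knob (right crop, about (590,215)) follows the fingers, and the blocking arm at (585,300) is swinging. I'll keep pushing.

>>> carry_out(commands=[[1,[7.1,-1.2,0],[0,0,0.1]],[1,[7.1,-1.2,0],[0,0,0.1]],[1,[7.1,-1.2,0],[0,0,0.1]],[1,[7.1,-1.2,0],[0,0,0.1]]])

```text
time_s: 5.75
ee_pos: [0.4712, 0.0705, 0.0882]
eef_rot: [-3.141, 0.001, 0.498]
force: [-1.4, -0.2, -0.7]
grip_width: 0.0009
grip_force: 0.7
```

>>> carry_out(commands=[[1,[7.1,-1.2,0],[0,0,0.1]],[1,[7.1,-1.2,0],[0,0,0.1]],[1,[7.1,-1.2,0],[0,0,0.1]],[1,[3.5,-0.6,0],[0,0,0.05]],[1,[0,0,0],[0,0,0]]])

```text
time_s: 6.38
ee_pos: [0.4929, 0.0832, 0.0883]
eef_rot: [3.142, -0.0, 0.151]
force: [-0.3, 0.5, 0.3]
grip_width: 0.0004
grip_force: 0.0
```

Run:
```python
from h import *
import cv2
a=[]
for cam in("top","scene"):
    d=ctrl.camera(cam)
    for t in("catch_knob",): print([(np.round(x["at"],3).tolist(),round(x["score"],2)) for x in ctrl.place_of(t,cam)[:2]])
    a.append(cv2.resize(d["img"][100:260,180:340],(400,400)))
cv2.imwrite("pics/p3.png",np.hstack(a))
print(push(1.35,16),push(1.4,18))
```

```text
[]
[([0.509, 0.092, 0.119], 0.86)]
[np.float64(498.9658168001392), np.float64(88.17547870775765), 88, 0.053999999999999826] [np.float64(500.44080240259393), np.float64(89.06853425955238), 88, 0.0040000000000000036]
```

View pics/p3.png

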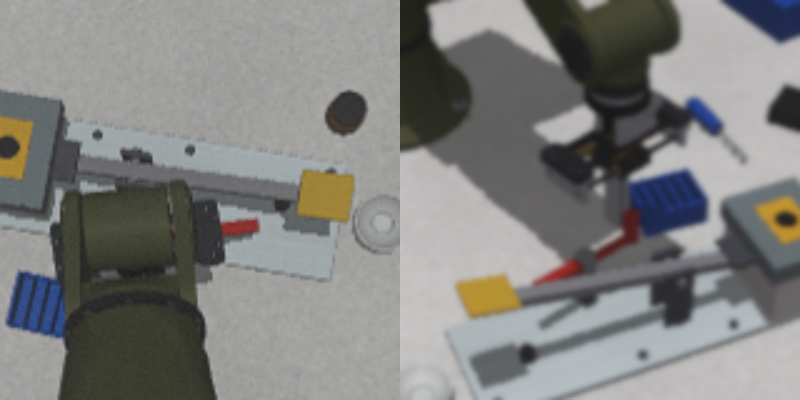

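>>> carry_out(commands=[[1,[4,-1.6,0],[0,0,0.05]],[1,[4,-1.6,0],[0,0,0.05]],[1,[3,-1,0],[0,0,0.05]],[1,[0,0,0],[0,0,0]]])

```text
time_s: 7.08
ee_pos: [0.5007, 0.0882, 0.0879]
eef_rot: [3.14, 0.007, 0.0]
force: [-20.6, -5.6, 12.0]
grip_width: 0.0008
grip_force: 10.3
```

>>> carry_out(commands=[[1,[1.5,0,0],[0,0,0]],[1,[1.5,0,0],[0,0,0]],[1,[0,0,0],[0,0,0]]])

```text
time_s: 7.45
ee_pos: [0.5015, 0.0883, 0.0876]
eef_rot: [3.14, 0.013, 0.001]
force: [-37.9, -5.1, 23.0]
grip_width: 0.0007
grip_force: 19.3
```

>>> carry_out(commands=[[1,[-6,0,0],[0,0,0]],[1,[-15,0,0],[0,0,0]],[1,[-15,0,0],[0,0,0]],[1,[0,0,-30],[0,0,0]],[1,[0,0,-35],[0,0,0]],[1,[0,0,-35],[0,0,0]],[1,[0,0,0],[0,0,0]]])

```text
time_s: 8.32
ee_pos: [0.4713, 0.0889, 0.1905]
eef_rot: [-3.141, -0.005, 0.001]
force: [-0.6, 0.5, -0.7]
grip_width: 0.0007
grip_force: 0.0
```

Run:
```python
from h import *
p=w(-226,0)*1000; print(p)
rows([([p[0],p[1],185,1.404],10)])
for cam in("top","scene"):
    d=ctrl.camera(cam)
    for t in("catch_knob","paddle_top"): print([(np.round(x["at"],3).tolist(),round(x["score"],2)) for x in ctrl.place_of(t,cam)[:2]])
```

```text
[ 554.47857719 -129.86350717]
[554.48, -129.86, 185.0, 1.4] 10
[[1, [8.3, 21.9, 0.6], [0, 0, -0.14]], [1, [5.2, 22.8, 0.6], [0, 0, -0.14]], [1, [1.9, 23.3, 0.6], [0, 0, -0.14]], [1, [-1.4, 23.4, 0.6], [0, 0, -0.14]], [1, [-4.6, 22.9, 0.6], [0, 0, -0.14]], [1, [-7.8, 22.1, 0.6], [0, 0, -0.14]], [1, [-10.8, 20.8, 0.6], [0, 0, -0.14]], [1, [-13.6, 19.1, 0.6], [0, 0, -0.14]], [1, [-16.1, 17.0, 0.6], [0, 0, -0.14]], [1, [-18.3, 14.5, 0.6], [0, 0, -0.14]]]
[([0.522, 0.021, 0.066], 0.67)]
[([0.556, -0.123, 0.139], 0.62)]
[([0.522, 0.088, 0.115], 0.58)]
[([0.557, -0.125, 0.14], 0.73), ([0.679, -0.167, 0.001], 0.4)]
```

>>> carry_out(commands=[[1,[8.3,21.9,0.6],[0,0,-0.14]],[1,[5.2,22.8,0.6],[0,0,-0.14]],[1,[1.9,23.3,0.6],[0,0,-0.14]],[1,[-1.4,23.4,0.6],[0,0,-0.14]],[1,[-4.6,22.9,0.6],[0,0,-0.14]],[1,[-7.8,22.1,0.6],[0,0,-0.14]],[1,[-10.8,20.8,0.6],[0,0,-0.14]],[1,[-13.6,19.1,0.6],[0,0,-0.14]],[1,[-16.1,17,0.6],[0,0,-0.14]],[1,[-18.3,14.5,0.6],[0,0,-0.14]]])

```text
time_s: 9.88
ee_pos: [0.5531, -0.1308, 0.1814]
eef_rot: [-3.14, -0.0, 1.404]
force: [0.7, -0.1, -0.2]
grip_width: 0.0004
grip_force: 0.0
```

>>> carry_out(commands=[[1,[0,-1,20],[0,0,0]],[1,[0,0,15],[0,0,0]],[1,[0,0,10],[0,0,0]],[1,[0,0,10],[0,0,0]],[1,[0,0,10],[0,0,0]],[1,[0,0,0],[0,0,0]]])

```text
time_s: 10.62
ee_pos: [0.5526, -0.1306, 0.1178]
eef_rot: [3.14, 0.002, 1.4]
force: [-2.0, -4.5, 9.2]
grip_width: 0.0004
grip_force: 4.5
```

>>> carry_out(commands=[[1,[0,0,8],[0,0,0]],[1,[0,0,8],[0,0,0]],[1,[0,0,8],[0,0,0]],[1,[0,0,8],[0,0,0]],[1,[0,0,8],[0,0,0]],[1,[0,0,8],[0,0,0]],[1,[0,0,8],[0,0,0]],[1,[0,0,0],[0,0,0]]])

```text
time_s: 11.62
ee_pos: [0.553, -0.1303, 0.0618]
eef_rot: [3.139, 0.001, 1.4]
force: [0.5, -4.8, 6.1]
grip_width: 0.0008
grip_force: 3.2
```

Run:
```python
from h import *
import cv2
a=[]
for cam in("top","scene"):
    d=ctrl.camera(cam)
    for t in("paddle_top",): print([(np.round(x["at"],3).tolist(),round(x["score"],2)) for x in ctrl.place_of(t,cam)[:2]])
    a.append(cv2.resize(d["img"][100:260,180:340],(400,400)))
cv2.imwrite("pics/p4.png",np.hstack(a))
```

```text
[]
[([0.553, -0.129, 0.06], 0.83)]
```

View pics/p4.png

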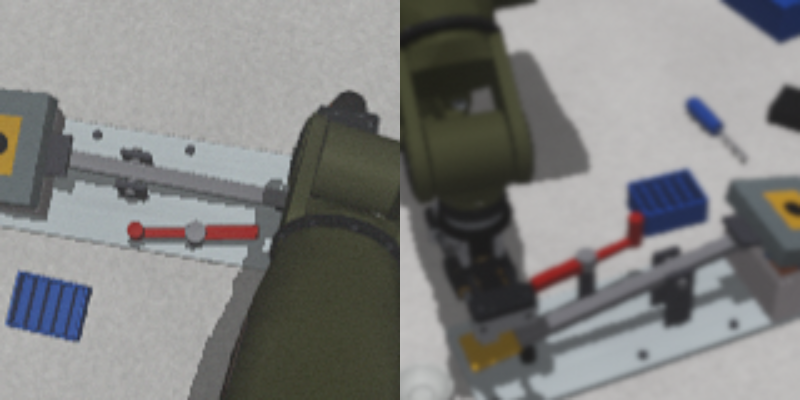

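The catch lies fully aside (left crop, knob at (135,230)), the paddle is going down and the cover is rising. Now I'll press to the stop.

>>> carry_out(commands=[[1,[0,0,5],[0,0,0]],[1,[0,0,5],[0,0,0]],[1,[0,0,3],[0,0,0]],[1,[0,0,0],[0,0,0]]])

```text
time_s: 12.32
ee_pos: [0.5533, -0.1292, 0.0494]
eef_rot: [3.139, -0.001, 1.4]
force: [0.6, 4.8, 10.0]
grip_width: 0.0005
grip_force: 4.4
```

>>> carry_out(commands=[[1,[0,0,1],[0,0,0]],[1,[0,0,1],[0,0,0]],[1,[0,0,0],[0,0,0]]])

```text
time_s: 12.7
ee_pos: [0.5535, -0.1292, 0.0488]
eef_rot: [3.138, -0.001, 1.4]
force: [-5.1, 6.8, 24.7]
grip_width: 0.0005
grip_force: 11.6
```

>>> carry_out(commands=[[1,[0,0,0.5],[0,0,0]],[1,[0,0,0],[0,0,0]],[1,[0,0,0],[0,0,0]],[1,[0,0,0],[0,0,0]]])

```text
time_s: 13.2
ee_pos: [0.5536, -0.1292, 0.0487]
eef_rot: [3.138, -0.001, 1.4]
force: [-6.7, 7.5, 29.3]
grip_width: 0.0005
grip_force: 13.5
```

Run:
```python
from h import *
import cv2
a=[]
for cam in("top","scene"):
    d=ctrl.camera(cam)
    for t in("paddle_top","flap_lip","cover_top","lens_jar","dish","cassette"): print(t,[(np.round(x["at"],3).tolist(),round(x["score"],2)) for x in ctrl.place_of(t,cam)[:1]])
    a.append(cv2.resize(d["img"][100:260,150:310] if cam=="top" else d["img"][140:300,200:360],(400,400)))
cv2.imwrite("pics/p5.png",np.hstack(a))
o=ctrl.get_obs();print(o["force"],o["ee_pos"])
```

```text
paddle_top []
flap_lip [([0.598, 0.176, 0.127], 0.59)]
cover_top [([0.62, 0.256, 0.124], 0.86)]
lens_jar [([0.68, -0.17, 0.003], 0.55)]
dish []
cassette [([0.434, 0.205, 0.002], 0.64)]
paddle_top [([0.553, -0.127, 0.048], 0.93)]
flap_lip [([0.608, 0.169, 0.128], 0.72)]
cover_top [([0.618, 0.254, 0.122], 0.66)]
lens_jar [([0.677, -0.167, -0.0], 0.88)]
dish [([0.537, -0.216, -0.003], 0.98)]
cassette [([0.436, 0.205, 0.001], 0.56)]
[-6.76673048  7.51577748 30.17697277] [ 0.5535945  -0.12914873  0.04865305]
```

View pics/p5.png

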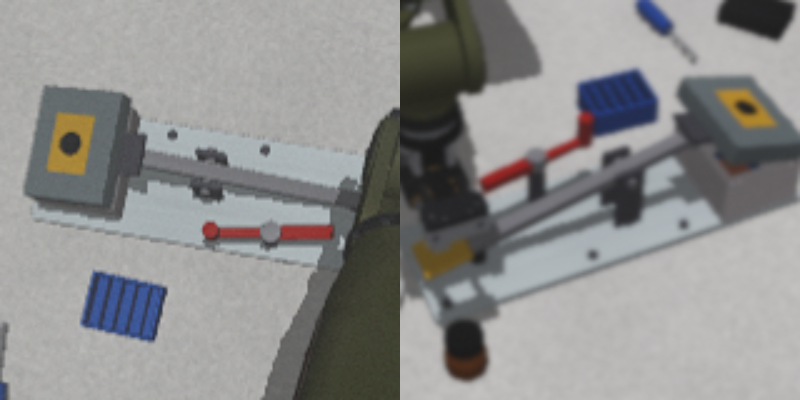

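The paddle is at 48 mm (right crop, about (440,258)), the cover is raised (740,110), the catch is aside, and the lens jar, dish and cassette have not moved.

```bash
python3 -c "
from station import ctrl
print(ctrl.hand_in())"
```

```text
the job is handed in; nothing more can be done
None
```

The catch is pushed to its stop, the paddle is held fully down at about 48 mm with roughly 30 N, the cover is raised, and the job is handed in at about 13 s on the robot's clock.

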